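Isolate the spot welder, scrape the offcuts off the pack fixture, switch back in

TASK

Pull the black pull-knob on the yellow control desk out to its detent to isolate the welder, and leave it out while you use the scraper block to push all four loose steel offcuts off the fixture plate into its catch tray; do not touch the offcuts with the gripper. Then stand the scraper back upright on its rubber mat, let go of it, and only then push the knob fully home again. Leave the battery pack, the tape roll and the screwdriver where they are.

Things in the scene. Friction and masses are not known exactly. Their poses are not given: they have to be found in the camera images.
- pull_knob (a joint): black round pull-knob on the sloping face of the yellow control desk: 0 = fully in (m), 0.025 = pulled out to its detent (end stop). It is sprung over centre: about 8 N starts it from either end, falling to nothing at mid-travel, after which it snaps to the other end by itself and stays there
- knob_head (a point): centre of the pull-knob's head (moves with it): a cylinder 44 across, 26 long (13 either side of this point along the axis) on a 22 stem. 45 out from the desk's sloping face when in, 70 when out. z axis: the knob's axis, out of the face, 40 degrees from vertical, towards the bench's middle; y axis: level, along the face; x axis: up the slope
- guard_bar (a point): middle of the fixed level steel guard bar, 16 thick, straight above the knob (about 105 higher than the head when in); it runs 140 either side along this point's y axis to its end posts. Seen from the head along the head's own axes: 76 along x, 72 along z
- fixture: fixed pack fixture 400 x 210; origin on the bench under its middle, x from the catch tray towards the battery pack. Orange-brown plate, top 40 above the bench, x = -100 to 200; wooden rails on it along both long sides, 18 high, 170 clear between (y = -85 to 85); a wooden strip 10 high, 12 thick crosses it at x = 128
- tray (a point): middle of the floor of the open aluminium catch tray, directly below the plate's open end (fixture x = -200 to -100, y = -105 to 105). Floor 4, outer walls 30 above the bench
- scraper_mat: black rubber mat 200 (x) x 120 (y) x 4 fixed on the bench; origin at the centre of its underside
- scraper_c (a point): centre of the scraper block, half-way up (37.5 above its underside). White plastic foot 140 (its y) x 34 (its x) x 22 high, with a wooden grip 26 thick (x) x 100 (y) on top up to 75 high. It stands upright on the mat; its z axis is up; about 0.22 kg
- offcut1_c (a point): loose flat steel busbar offcut, 60 (its x) x 15 (its y) x 6 thick, lying on the fixture plate; this is its centre; about 35 g
- offcut2_c (a point): loose flat steel busbar offcut, 60 (its x) x 15 (its y) x 6 thick, lying on the fixture plate; this is its centre; about 35 g
- offcut3_c (a point): loose flat steel busbar offcut, 60 (its x) x 15 (its y) x 6 thick, lying on the fixture plate; this is its centre; about 35 g
- offcut4_c (a point): loose flat steel busbar offcut, 60 (its x) x 15 (its y) x 6 thick, lying on the fixture plate; this is its centre; about 35 g
- pack: battery pack of pink cells in black holders, 44 (its x) x 150 (its y) x 68 tall, standing loose on the plate behind the wooden strip; origin at the centre of its underside; a bystander
- tape: roll of paper tape, 100 across, 20 high, lying flat on the bench near the robot; origin at the centre of its underside or lowest side; a bystander
- driver: screwdriver with a black handle, 200 long, lying on the bench near the robot; origin at the centre of its underside or lowest side; a bystander

How it is judged (in metres and radians):
On the way, in this order (a step that is already met when the one before it is completed fails the run):
1. the knob is pulled out to its detent (value of joint pull_knob above 0.022 m), for 0.2 s.
2. all four offcuts lie in the catch tray, the knob still out (value of joint pull_knob above 0.022 m and x of offcut1_c in the frame of fixture between -0.2 and -0.1 m and y of offcut1_c in the frame of fixture between -0.104 and 0.104 m and z of each of offcut1_c, offcut2_c, offcut3_c, offcut4_c in the frame of fixture below 0.034 m and x of offcut2_c in the frame of fixture between -0.2 and -0.1 m and y of offcut2_c in the frame of fixture between -0.104 and 0.104 m and x of offcut3_c in the frame of fixture between -0.2 and -0.1 m and y of offcut3_c in the frame of fixture between -0.104 and 0.104 m and x of offcut4_c in the frame of fixture between -0.2 and -0.1 m and y of offcut4_c in the frame of fixture between -0.104 and 0.104 m), for 0.2 s.
3. the scraper stands on its mat, let go, the knob still out (all of step 2 and x of scraper_c in the frame of scraper_mat between -0.07 and 0.07 m and y of scraper_c in the frame of scraper_mat between -0.05 and 0.05 m and z of scraper_c in the frame of scraper_mat below 0.046 m and angle between scraper_c's own z axis and vertical below 0.1 rad and contact force between the fingers and scraper below 0.1 N), for 0.2 s.
At the end, for the whole second after the job is handed in: The knob is fully in (within 2 mm); all four offcuts lie in the catch tray, below the plate's top; the scraper stands upright (within 0.1 rad) on its mat, its centre within 70 mm (mat's x) and 50 mm (mat's y) of the mat's centre (value of joint pull_knob below 0.002 m and x of offcut1_c in the frame of fixture between -0.2 and -0.1 m and y of offcut1_c in the frame of fixture between -0.104 and 0.104 m and z of each of offcut1_c, offcut2_c, offcut3_c, offcut4_c in the frame of fixture below 0.034 m and x of offcut2_c in the frame of fixture between -0.2 and -0.1 m and y of offcut2_c in the frame of fixture between -0.104 and 0.104 m and x of offcut3_c in the frame of fixture between -0.2 and -0.1 m and y of offcut3_c in the frame of fixture between -0.104 and 0.104 m and x of offcut4_c in the frame of fixture between -0.2 and -0.1 m and y of offcut4_c in the frame of fixture between -0.104 and 0.104 m and x of scraper_c in the frame of scraper_mat between -0.07 and 0.07 m and y of scraper_c in the frame of scraper_mat between -0.05 and 0.05 m and z of scraper_c in the frame of scraper_mat below 0.046 m and angle between scraper_c's own z axis and vertical below 0.1 rad); the robot touches nothing.
It fails at once if the gripper touches an offcut (more than 1 N) (contact force between any of the fingers, the arm and offcut1 above 1 N or contact force between any of the fingers, the arm and offcut2 above 1 N or contact force between any of the fingers, the arm and offcut3 above 1 N or contact force between any of the fingers, the arm and offcut4 above 1 N).
It fails at once if the scraper pushes an offcut while the knob is not out (value of joint pull_knob below 0.015 m and (contact force between scraper and offcut1 above 0.5 N or contact force between scraper and offcut2 above 0.5 N or contact force between scraper and offcut3 above 0.5 N or contact force between scraper and offcut4 above 0.5 N)).
It fails at once if the battery pack is moved more than 20 mm or tipped (distance of pack from where it was at the start of the episode above 0.02 m or angle between pack's own z axis and vertical above 0.2 rad).
It fails at once if the tape roll or the screwdriver is moved more than 40 mm (distance of any of tape, driver from where it was at the start of the episode above 0.04 m).
It also fails if it takes over 62 s, if anything falls off the work surface, if the arm or the gripper's body presses on something with over 40 N, if the wrist force passes 120 N, or if a joint passes its speed limit or range.

ROBOT

A 7-joint arm with a two-finger parallel gripper is mounted at the origin on the work surface. World frame = base frame: x ahead of the robot, y to its left, z up, the work surface at z = 0. Lengths are in m, angles in degrees, forces in N, time in s.
With the tool pointing down it reaches from about 0.425 to 0.875 m from the base axis. Payload 4.7 kg.
Tool frame: the origin (TCP) lies between the finger pads; the fingertips stand env.finger_overhang ahead of it and the grasp point (between the pads) lies 5 mm behind it (env.finger_overhang is the distance from the TCP to the fingertips, in m); z points along the fingers, y is the line along which they close (so a half turn about z gives the same grasp; the last joint's range is limited). The gripper opens to 87 mm and grips with 3 to 60 N. Pads are 19 mm wide; open, the fingers measure 117 mm over their backs; the gripper's body (75 mm by 190 mm) begins 51 mm behind the grasp point.
Start: joints at [-62.962, 18.392, -4.016, 83.108, 1.295, 78.541, -3.26], TCP at [0.287, 0.583, 0.237] pointing down, gripper open.
Joint ranges: [-163.93, 163.93], [-17.29, 119.83], [-79.2, 71.16], [3.27, 140.29], [-89.18, 269.18], [5.43, 117.66], [-154.24, 154.24]. Speed limits (degrees/s): [147.25, 147.25, 180, 180, 180, 180, 180].

INTERFACE

Orientations are given as [roll, pitch, yaw] about the fixed x, y, z axes, in that order (R = Rz(yaw) Ry(pitch) Rx(roll)).
In Python, from cell import telemetry, eyes, env, models gives the robot as it stands. The module is installed in compiled form; this text tells all that it offers.
- The arm moves only by the tool drive_tool, never from a script. Its arguments are lists of equal length, an entry for each row: "angular": the turn, a rotation vector about the tool's x, y, z in rad, a list of three; "delta_pos": the shift along the tool's x, y, z in cm, a list of three; "gripper": the finger opening in cm, from 0 to 8.7. A call has 1 to 20 rows; each row shifts and turns the commanded pose from where the row before left it, along the tool's axes as they then stand; what a row does not reach is not made up. A row lasts 1/10 s, in which the tool goes at most 50 mm and 8.59 degrees, less where a joint would pass 70% of its speed; a pose out of reach is approached as far as the arm can. A call with a gripper value outside its range is refused whole. The fingers move at their own pace and stop on an object; "squeeze" is the grip in N (left out, the last holds). Time passes only in rows, so rows that do not move let the fingers close. It gives the time, the measured TCP pose, the force, the opening and the grip force at its end, in the units of the state.
- telemetry.get_obs(): the state, without advancing time (a new reading comes with each control period).
- eyes.read_camera(name): name is "scene" or "top"; returns a dict with "pixels" (384x512x3 uint8, red, green, blue), "mtx" (3x3 intrinsics, pixels), "origin" and "orientation" of the camera in the world. Camera axes: x right, y down, z forward; pixel columns grow to the right and rows downward; lengths in m; the calibration is good to about 2 mm. A picture is of the moment at which its call begins. There is no depth.
- env.sign_off(): hands the job in; it is judged then, once.
Trained networks look in a picture, given as the dict that the camera call returned (one of the last four; its "shot" number tells which), for a name from the list of things; names that differ only in an ending like _2 or _b are one class to them, and where a whole thing is asked for, a point or a joint stands for the part that bears it (a point fixed in the world has none). Each returns a list of dicts, best first, with "p" (0 to 1); they miss things now and then, are a little off and sometimes report something else, mostly with a low value. They report only what shows in the picture. A call takes as long as a camera call.
- models.search_frame(picture, target): "centre" ([column, row] in pixels, amid what is visible of it).
- models.cut_out(picture, target): "pixels" (384x512 bool, what is visible of it) and "centre" ([column, row] in pixels, amid what is visible of it).
The state is a dict: "time_s": time; "qpos": joint angles; "joint_velocities": joint speeds; "effort": joint torques, N m; "tool_pos": TCP position; "tool_rot": TCP orientation; "force": force on the tool from outside, world axes, zero at the start; "wrist_torque": the same for the moment, N m; "grip_width": finger opening in m; "grasp_force": force on a finger pad.
Only numpy, scipy, OpenCV 4.12 (cv2) and the standard library are available. Lean on these libraries where they do the work, as an engineer would, in place of code of your own. Each camera call takes 0.05 s, during which the arm holds its last target. There are 200 camera calls.

## Working session

There is one attempt and no reset: what is moved stays moved. The work goes in short steps, Python scripts to look and compute and a tool call to move; the robot and the scene stay as the last step left them, time stands still between calls to the robot, and variables do not carry over. Pictures are saved under pics/ and viewed, at most 10 in all, crops included, and the job is handed in when it is done.

Besides the shell and the picture viewer there is one more tool, called after "Request:" by a JSON object that holds its "fn" and its "kwargs", one argument or row to a line. drive_tool: Moves the arm, as the interface text tells. Its arguments: {"type":"object","properties":{"angular":{"type":"array","items":{"type":"array","items":{"type":"number"}}},"delta_pos":{"type":"array","items":{"type":"array","items":{"type":"number"}}},"gripper":{"type":"array","items":{"type":"number"}},"squeeze":{"type":"number"}},"required":["angular","delta_pos","gripper"]}

```bash
mkdir -p pics
cat > h.py <<'E'
import numpy as np, cv2
from cell import telemetry, eyes, env, models
from scipy.spatial.transform import Rotation as R
def cam(n):
    return eyes.read_camera(n)
def Rm(c):
    o=np.array(c["orientation"],float)
    return o if o.shape==(3,3) else R.from_euler('xyz',o,degrees=True).as_matrix() if o.size==3 else R.from_quat(o).as_matrix()
def ray(c,px):
    d=np.linalg.inv(c["mtx"])@np.array([px[0],px[1],1.]); d=Rm(c)@d
    return np.array(c["origin"]),d/np.linalg.norm(d)
def atz(c,px,z):
    o,d=ray(c,px); return o+d*(z-o[2])/d[2]
def tri(c1,p1,c2,p2):
    o1,d1=ray(c1,p1);o2,d2=ray(c2,p2)
    s=np.linalg.lstsq(np.c_[d1,-d2],o2-o1,rcond=None)[0]
    a=o1+d1*s[0];b=o2+d2*s[1]; return (a+b)/2,np.linalg.norm(a-b)
def proj(c,P):
    q=Rm(c).T@(np.array(P)-np.array(c["origin"])); q=c["mtx"]@q; return q[:2]/q[2]
def save(c,f,s=1.5): cv2.imwrite(f,cv2.resize(c["pixels"][:,:,::-1],None,fx=s,fy=s))
E
python3 - <<'E'
from h import *
np.set_printoptions(precision=4,suppress=True)
cs={n:cam(n) for n in("scene","top")}
for n,c in cs.items():
    print(n,c["origin"],c["orientation"],c["mtx"].tolist()); save(c,f"pics/{n}0.png")
for t in "knob_head guard_bar fixture tray scraper_mat scraper_c offcut1_c pack tape driver".split():
    r={n:models.search_frame(c,t) for n,c in cs.items()}
    print(t,{n:[(np.round(x["centre"]).tolist(),round(x["p"],2)) for x in v[:5]] for n,v in r.items()})
    if r["scene"] and r["top"]: print("   ",*tri(cs["scene"],r["scene"][0]["centre"],cs["top"],r["top"][0]["centre"]))
print(env.finger_overhang, telemetry.get_obs())
E
```

```text
scene [ 0.8699 -0.3797  0.9019] [-145.8982    0.5504   43.332 ] [[369.1431922311707, 0.0, 255.5080752809319], [0.0, 369.1431922311707, 194.71210611062145], [0.0, 0.0, 1.0]]
top [ 0.3847 -0.0177  1.2877] [-173.2691    0.1024  -91.2335] [[406.97365938265415, 0.0, 253.14730623148634], [0.0, 406.97365938265415, 193.379693519713], [0.0, 0.0, 1.0]]
knob_head {'scene': [([348.0, 124.0], 0.52)], 'top': [([121.0, 194.0], 0.52)]}
    [0.5293 0.361  0.1271] 0.0007418415199973843
guard_bar {'scene': [([332.0, 126.0], 0.95), ([346.0, 121.0], 0.57)], 'top': [([117.0, 212.0], 0.89), ([163.0, 283.0], 0.28)]}
    [0.477  0.3845 0.0684] 0.01608423375031575
fixture {'scene': [([280.0, 237.0], 0.76)], 'top': [([252.0, 180.0], 0.61)]}
    [ 0.5856 -0.0081  0.0084] 0.022158306580310403
tray {'scene': [([281.0, 236.0], 0.73)], 'top': [([257.0, 181.0], 0.93), ([114.0, 209.0], 0.7), ([264.0, 193.0], 0.59)]}
    [ 0.5854 -0.018   0.0237] 0.038735966703007406
scraper_mat {'scene': [([156.0, 298.0], 0.58)], 'top': []}
scraper_c {'scene': [([145.0, 286.0], 0.71), ([282.0, 236.0], 0.52), ([348.0, 122.0], 0.4)], '
[... 505 characters left out ...]
 0.022324897966435404
driver {'scene': [([140.0, 236.0], 0.81)], 'top': [([331.0, 268.0], 0.89)]}
    [ 0.2963 -0.2578 -0.0161] 0.001796825626327103
0.014 {'time_s': 1.1, 'qpos': array([-62.9622,  18.3929,  -4.0164,  83.1086,   1.2947,  78.5408,
        -3.2588]), 'joint_velocities': array([-0.0136, -0.0728, -0.0226,  0.0591,  0.002 ,  0.0694, -0.0379]), 'effort': array([  0.0005, -49.1104,  -0.4031, -31.277 ,  -0.0636,   0.034 ,
         0.0001]), 'tool_pos': array([0.2873, 0.5831, 0.2366]), 'tool_rot': array([179.9972,   0.0024, 153.7724]), 'force': array([-0.2792,  0.2435,  0.4517]), 'wrist_torque': array([ 0.0175, -0.004 , -0.0182]), 'grasp_force': 0.0, 'grip_width': 0.08695919053087878}
```

View pictures.

View pics/scene0.png

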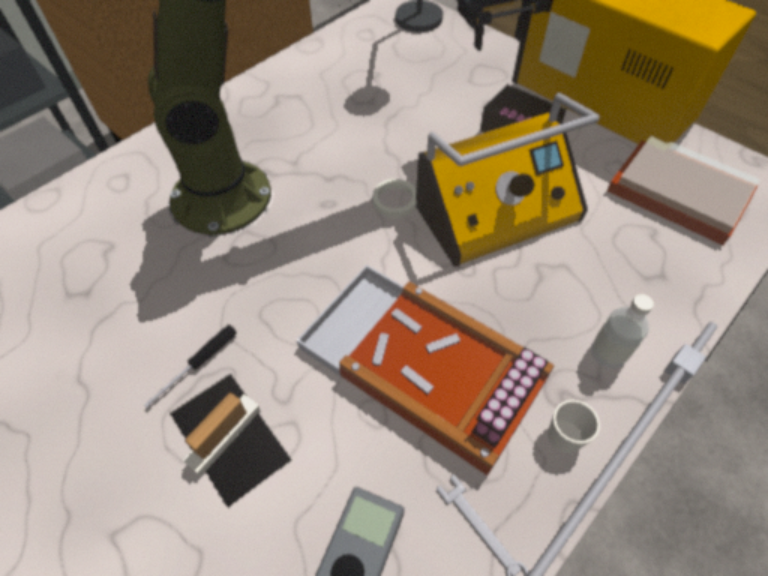

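View pics/top0.png

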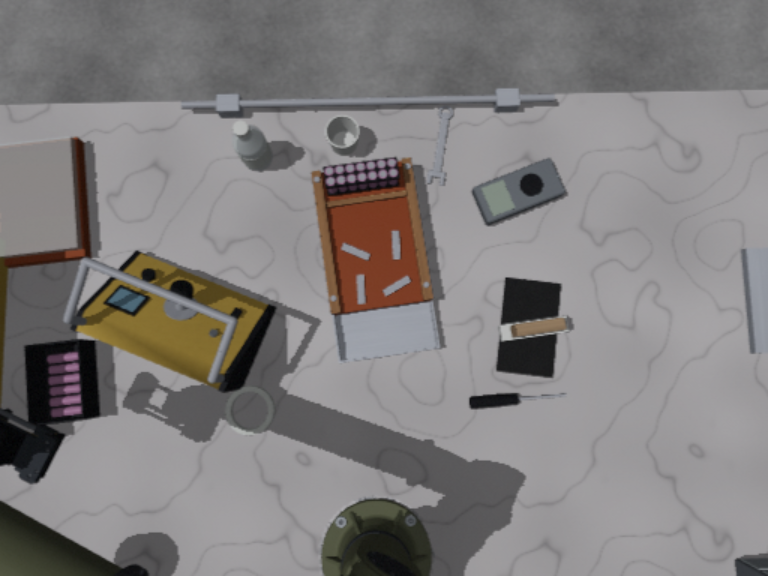

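The scene view shows the knob at about (347,124) and the scraper on the mat at (145,286). In the top view, the knob is at (120,193), just under the guard bar, whose corners are at about (57,175) and (157,213). The plate with four offcuts is around (250,170) and the translucent tape roll is at (166,273). Next I'll measure these.

```bash
cat > m.py <<'E'
from h import *
from scipy.optimize import least_squares
np.set_printoptions(precision=4,suppress=True)
S=cam("scene");T=cam("top")
def t(p,q): return tri(S,np.array(p)/1.5,T,np.array(q)/1.5)
a,e1=t((462,160),(235,320)); b,e2=t((597,118),(85,262)); print("bar",a,b,e1,e2,(a+b)/2,np.linalg.norm(a-b),np.degrees(np.arctan2(*(b-a)[1::-1])))
ks=models.cut_out(S,"knob_head");kt=models.cut_out(T,"knob_head")
print("knob",[ (k["centre"],k["p"],k["pixels"].sum()) for k in ks+kt],t((521,186),(180,290)))
# fixture corners fit: x,y,yaw
obs=[((200,105,58),(313,172),None),((200,-105,58),(411,158),None),((-200,105,30),(343,362),(368,268)),((-200,-105,30),(440,348),(298,345)),((200,105,58),None,(551,367)),((200,-105,58),None,(490,466))]
def f(p):
    r=[];c,s=np.cos(p[2]),np.sin(p[2])
    for l,q,w in obs:
        P=np.array([p[0]+c*l[0]/1e3-s*l[1]/1e3,p[1]+s*l[0]/1e3+c*l[1]/1e3,l[2]/1e3])
        if q: r+=list(proj(T,P)-np.array(q)/1.5)
        if w: r+=list(proj(S,P)-np.array(w)/1.5)
    return np.array(r)
s=least_squares(f,[.6,0,0],loss='soft_l1');p=s.x;print("fixture",p[:2],np.degrees(p[2]),f(p).round(1))
c_,s_=np.cos(p[2]),np.sin(p[2]);Rf=np.array([[c_,s_],[-s_,c_]])
# offcuts by brightness in the plate
def blobs(C,name):
    hull=np.array([proj(C,[*(p[:2]+Rf.T@np.array(l)),.04]) for l in((-.1,-.085),(-.1,.085),(.12,.085),(.12,-.085))]).astype(np.int32)
    m=np.zeros((384,512),np.uint8);cv2.fillConvexPoly(m,hull,1)
    g=(C["pixels"].min(axis=2)>95).astype(np.uint8)*m
    n,l,st,ce=cv2.connectedComponentsWithStats(g)
    for i in range(1,n):
        if st[i,4]<15: continue
        pts=np.argwhere(l==i)[:,::-1]
        w=np.array([Rf@(atz(C,q,.046)[:2]-p[:2]) for q in pts])
        u,_,v=np.linalg.svd(w-w.mean(0));d=v[0]
        print(name,"offcut fix",w.mean(0),"ang",np.degrees(np.arctan2(d[1],d[0]))%180,st[i,4])
blobs(T,"top");blobs(S,"scene")
# scraper/mat
for q in((507,278),(561,283),(554,377),(497,371)): print("mat top",atz(T,np.array(q)/1.5,.004))
for q in((172,411),(235,376),(291,459),(229,506)): print("mat scene",atz(S,np.array(q)/1.5,.004))
for n,C in(("s",S),("t",T)):
    for k in models.cut_out(C,"scraper_c")[:1]:
        print(n,k["p"],k["centre"])
        px=C["pixels"].astype(int);m=k["pixels"];
        wood=m&(px[...,0]-px[...,2]>40)
        pts=np.argwhere(wood)[:,::-1];w=np.array([atz(C,q,.079)[:2] for q in pts]);r=cv2.minAreaRect(w.astype(np.float32)*1000);print(" wood",wood.sum(),r, pts.mean(0))
        al=np.array([atz(C,q,.026)[:2] for q in np.argwhere(m)[:,::-1]]);print(" all",cv2.minAreaRect(al.astype(np.float32)*1000))
E
python3 m.py
```

```text
bar [0.4645 0.2346 0.236 ] [0.5729 0.501  0.227 ] 0.0061849291496108095 0.004816135694091456 [0.5187 0.3678 0.2315] 0.28778808029458897 67.86164622273404
knob [([349.0, 122.4], 0.8, np.int64(216)), ([122.6, 192.9], 0.64, np.int64(114))] (array([0.5292, 0.3635, 0.124 ]), np.float64(0.0037023022452952934))
fixture [ 0.5979 -0.0137] 7.326299437737337 [-0.5 -1.   0.8 -1.4 -1.7  0.2 -2.8 -2.1  1.2 -0.7 -3.2 -2.8  1.  -1.
 -0.   0.8]
top offcut fix [ 0.0224 -0.0424] ang 175.35587485948676 102
top offcut fix [0.0214 0.0423] ang 58.6903772635596 97
top offcut fix [-0.0586  0.0428] ang 173.44823123324542 103
top offcut fix [-0.0617 -0.0306] ang 112.18652394047628 94
scene offcut fix [-0.0981 -0.0077] ang 89.8579451275705 129
scene offcut fix [-0.0556  0.0416] ang 174.22808644338423 130
scene offcut fix [-0.0596 -0.0329] ang 112.37928070087389 140
scene offcut fix [0.0229 0.0412] ang 59.052916757309504 143
scene offcut fix [-0.0745 -0.0838] ang 174.5675772961463 19
scene offcut fix [ 0.0246 -0.0434] ang 173.9208038607547 156
mat top [ 0.5561 -0.2892  0.004 ]
mat top [ 0.543  -0.4031  0.004 ]
mat top [ 0.3462 -0.3774  0.004 ]
mat top [ 0.3611 -0.2594  0.004 ]
mat scene [ 0.3502 -0.3698  0.004 ]
mat scene [ 0.377  -0.2547  0.004 ]
mat scene [ 0.5618 -0.2847  0.004 ]
mat scene [ 0.5466 -0.3995  0.004 ]
s 0.79 [145.8, 284.8]
 wood 532 ((461.5091247558594, -334.3298034667969), (41.435394287109375, 98.7988052368164), 7.219027519226074) [142.8045 281.7763]
 all ((444.3585205078125, -336.2113342285156), (62.12251281738281, 139.63992309570312), 6.437110424041748)
t 0.83 [356.4, 220.0]
 wood 236 ((448.56561279296875, -333.64373779296875), (22.18428611755371, 95.46715545654297), 7.161610126495361) [359.7119 217.3686]
 all ((447.6581726074219, -333.05328369140625), (33.57041931152344, 141.5445556640625), 6.869040012359619)
```

Request:
{"fn": "drive_tool", "kwargs": {
  "angular": [
    [0,0,0],
    [0,0,0],
    [0,0,0],
    [0,0,0],
    [0,0,0],
    [0,0,0],
    [0,0,0],
    [0,0,0],
    [0,0,0],
    [0,0,0],
    [0,0,0],
    [0,0,0],
    [0,0,0],
    [0,0,0],
    [0,0,0],
    [0,0,0],
    [0,0,0],
    [0,0,0]
  ],
  "delta_pos": [
    [0,0,-3.5],
    [0,0,-3.5],
    [0,0,-3.5],
    [0,0,-3.5],
    [-2,-0.4,-3.5],
    [-3.5,-0.7,-3.5],
    [-3.5,-0.7,0],
    [-3.5,-0.7,0],
    [-3.5,-0.7,0],
    [-3.5,-0.7,0],
    [-3.5,-0.7,0],
    [-3.5,-0.7,0],
    [-3.5,-0.7,0],
    [-3.5,-0.7,0],
    [-3.5,-0.7,0],
    [-3.5,-0.7,0],
    [-3.5,-0.7,0],
    [-2,-0.4,0]
  ],
  "gripper": [6,6,6,6,6,6,6,6,6,6,6,6,6,6,6,6,6,6],
  "squeeze": 40
}}

```text
time_s: 3.2
tool_pos: [0.6615, 0.2942, 0.4459]
tool_rot: [-179.9, 0.1, 153.6]
force: [0.2, 0.2, -0.4]
grip_width: 0.0597
grasp_force: 0.0
```

Request:
{"fn": "drive_tool", "kwargs": {
  "angular": [
    [0,0,-0.072],
    [0,0.1,0],
    [0,0.1,0],
    [0,0.1,0],
    [0,0.1,0],
    [0,0.1,0],
    [0,0.1,0],
    [0,0.098,0],
    [0,0,0],
    [0,0,0]
  ],
  "delta_pos": [
    [0,0,0],
    [0,0,0],
    [0,0,0],
    [0,0,0],
    [0,0,0],
    [0,0,0],
    [0,0,0],
    [0,0,0],
    [0,0,0],
    [0,0,0]
  ],
  "gripper": [6,6,6,6,6,6,6,6,6,6]
}}

```text
time_s: 4.2
tool_pos: [0.6041, 0.2947, 0.3821]
tool_rot: [174.3, -36.4, 159.0]
force: [-0.1, 0.7, -0.2]
grip_width: 0.0602
grasp_force: 0.0
```

```bash
cat >> h.py <<'E'
def state():
    o=telemetry.get_obs();return o,np.array(o["tool_pos"]),R.from_euler('xyz',o["tool_rot"],degrees=True).as_matrix()
def to(P):
    o,p,M=state();return (M.T@(np.array(P)-p)*100).round(2)
np.set_printoptions(precision=4,suppress=True)
E
python3 - <<'E'
from h import *
o,p,M=state();print(o["time_s"],o["tool_pos"],o["tool_rot"],o["qpos"]);print(M)
h=np.array([.927,-.375,0]);Z=np.sin(np.radians(40))*h+[0,0,np.cos(np.radians(40))]
H=np.array([.529,.362,.126]);F=H-.005*Z
print(Z,to(F+.12*Z),to(F))
E
```

```text
4.2 [0.6041 0.2947 0.3821] [174.2574 -36.4147 159.0163] [  2.6764  45.1168 -45.092   42.7043  -3.9324 117.5992  28.8846]
[[-0.7514  0.4118 -0.5156]
 [ 0.2882  0.9077  0.3049]
 [ 0.5936  0.0805 -0.8007]]
[ 0.5959 -0.241   0.766 ] [-8.34  1.96 15.  ] [-7.59  0.91 26.93]
```

Request:
{"fn": "drive_tool", "kwargs": {
  "angular": [
    [0,0,0],
    [0,0,0],
    [0,0,0],
    [0,0,0],
    [0,0,0],
    [0,0,0]
  ],
  "delta_pos": [
    [-1.4,0.33,2],
    [-1.4,0.33,2],
    [-1.4,0.33,2],
    [-1.4,0.33,2],
    [-1.4,0.33,2],
    [-1.4,0.33,2]
  ],
  "gripper": [6,6,6,6,6,6]
}}

```text
time_s: 4.8
tool_pos: [0.6133, 0.3269, 0.239]
tool_rot: [174.2, -36.1, 159.1]
force: [0.6, -0.3, 0.3]
grip_width: 0.06
grasp_force: 0.0
```

```bash
cat > k.py <<'E'
from h import *
o,p,M=state();print(o["time_s"],o["tool_pos"],o["tool_rot"],o["qpos"],o["force"])
h=np.array([.927,-.375,0]);Z=np.sin(np.radians(40))*h+[0,0,np.cos(np.radians(40))]
Y=np.array([.375,.927,0]);G=np.c_[np.cross(Y,-Z),Y,-Z]
H=np.array([.529,.362,.126]);F=H-.005*Z
print("rotvec",R.from_matrix(M.T@G).as_rotvec(),"pre",to(F+.12*Z),"fin",to(F))
E
python3 k.py
```

```text
4.8 [0.6133 0.3269 0.239 ] [174.2269 -36.116  159.1414] [  3.2059  48.8216 -43.7181  54.0585  -1.1882 103.9122  33.1921] [ 0.6319 -0.2902  0.3312]
rotvec [0.0882 0.0669 0.0194] pre [-0.07 -0.17  3.04] fin [ 0.74 -1.22 14.96]
```

Request:
{"fn": "drive_tool", "kwargs": {
  "angular": [
    [0.088,0.067,0.019],
    [0,0,0],
    [0,0,0]
  ],
  "delta_pos": [
    [0,0,0],
    [0,0,0],
    [0,0,0]
  ],
  "gripper": [6.6,6.6,6.6]
}}

```text
time_s: 5.1
tool_pos: [0.6132, 0.3274, 0.2389]
tool_rot: [179.8, -40.1, 158.1]
force: [0.4, 0.8, 0.7]
grip_width: 0.0656
grasp_force: 0.0
```

```bash
python3 k.py
python3 - <<'E'
from h import *
S=cam("scene");T=cam("top")
a=models.cut_out(S,"knob_head");b=models.cut_out(T,"knob_head")
for k in a+b: print(k["p"],k["centre"],k["pixels"].sum())
x=cv2.resize(S["pixels"][60:210,240:440,::-1],None,fx=2,fy=2);y=cv2.resize(T["pixels"][120:270,60:260,::-1],None,fx=2,fy=2)
cv2.imwrite("pics/k1.png",np.hstack([x,y]))
for C,o in((S,(240,60)),(T,(60,120))): print([2*(proj(C,P)-np.array(o)) for P in([.529,.362,.126],)])
E
```

```text
5.1 [0.6132 0.3274 0.2389] [179.8408 -40.1182 158.0772] [ -0.9585  53.6954 -42.5759  46.311   -0.4214 112.1764  31.353 ] [0.3916 0.7629 0.7196]
rotvec [ 0.0016 -0.0021  0.0014] pre [-0.29  0.04  3.  ] fin [-0.32  0.02 15.  ]
0.76 [346.4, 124.0] 197
0.63 [279.2, 253.7] 122
0.15 [259.9, 137.0] 424
0.53 [120.2, 191.8] 120
0.19 [238.0, 116.1] 952
[array([215.5257, 127.2427])]
[array([121.5452, 147.5168])]
```

View pics/k1.png

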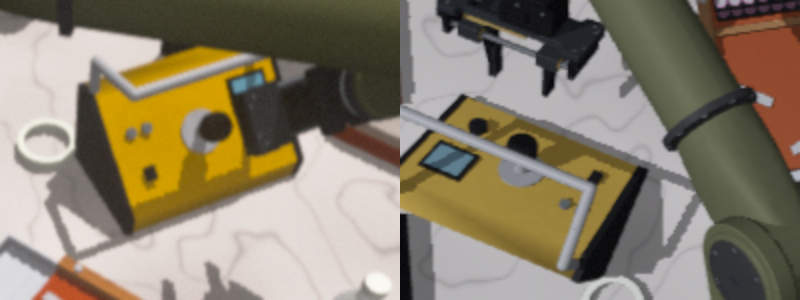

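In the crops the knob head is at scene (215,127) and top (121,147), which matches the projected estimate. The gripper is in line with the knob and clear of the bar.

Request:
{"fn": "drive_tool", "kwargs": {
  "angular": [
    [0,0,0],
    [0,0,0],
    [0,0,0],
    [0,0,0],
    [0,0,0],
    [0,0,0],
    [0,0,0],
    [0,0,0],
    [0,0,0]
  ],
  "delta_pos": [
    [-0.3,0,2.5],
    [0,0,2.5],
    [0,0,2],
    [0,0,2],
    [0,0,2],
    [0,0,2],
    [0,0,1],
    [0,0,0.7],
    [0,0,0]
  ],
  "gripper": [6.6,6.6,6.6,6.6,6.6,6.6,6.6,6.6,6.6]
}}

```text
time_s: 6.2
tool_pos: [0.5268, 0.3603, 0.1245]
tool_rot: [-180.0, -40.3, 157.9]
force: [0.3, 0.2, 0.2]
grip_width: 0.0661
grasp_force: 0.0
```

Request:
{"fn": "drive_tool", "kwargs": {
  "angular": [
    [0,0,0],
    [0,0,0],
    [0,0,0],
    [0,0,0],
    [0,0,0]
  ],
  "delta_pos": [
    [0,0,0],
    [0,0,0],
    [0,0,0],
    [0,0,0],
    [0,0,0]
  ],
  "gripper": [4,3.5,3.5,3.5,3.5]
}}

```text
time_s: 6.7
tool_pos: [0.5278, 0.3617, 0.1245]
tool_rot: [179.8, -40.2, 158.0]
force: [3.8, 4.4, -0.2]
grip_width: 0.0434
grasp_force: 40.0
```

```bash
python3 k.py
```

```text
6.7 [0.5278 0.3617 0.1245] [179.7922 -40.2338 157.9584] [  2.7373  50.2258 -44.0186  69.0741  -1.0776  93.8972  32.0502] [ 3.8115  4.3568 -0.2158]
rotvec [ 0.0038 -0.0041 -0.0002] pre [  0.07   0.12 -11.68] fin [0.02 0.07 0.32]
```

Gripped at 43–44 mm. Now I'll pull.

Request:
{"fn": "drive_tool", "kwargs": {
  "angular": [
    [0,0,0],
    [0,0,0],
    [0,0,0],
    [0,0,0],
    [0,0,0],
    [0,0,0],
    [0,0,0]
  ],
  "delta_pos": [
    [0,0,-0.5],
    [0,0,-0.5],
    [0,0,-0.5],
    [0,0,-0.5],
    [0,0,-0.5],
    [0,0,0],
    [0,0,0]
  ],
  "gripper": [3.5,3.5,3.5,3.5,3.5,3.5,3.5]
}}

```text
time_s: 7.4
tool_pos: [0.5426, 0.3554, 0.1437]
tool_rot: [179.8, -40.2, 158.0]
force: [4.7, 3.9, 1.1]
grip_width: 0.0433
grasp_force: 40.0
```

```bash
python3 k.py
```

```text
7.4 [0.5426 0.3554 0.1437] [179.8239 -40.249  157.9581] [  2.5052  50.4713 -43.8738  65.8863  -1.0378  96.8187  32.0097] [4.651  3.8603 1.1259]
rotvec [ 0.0033 -0.0044 -0.0002] pre [ 0.06  0.13 -9.17] fin [0.01 0.09 2.83]
```

Request:
{"fn": "drive_tool", "kwargs": {
  "angular": [
    [0,0,0],
    [0,0,0],
    [0,0,0],
    [0,0,0],
    [0,0,0],
    [0,0,0],
    [0,0,0],
    [0,0,0],
    [0,0,0],
    [0,0,0]
  ],
  "delta_pos": [
    [0,0,0],
    [0,0,0],
    [0,0,0],
    [0,0,-1],
    [0,0,-2.5],
    [0,0,-2.5],
    [0,0,-2.5],
    [0,0,-2.5],
    [0,0,-2],
    [0,0,0]
  ],
  "gripper": [6.6,6.6,6.6,6.6,6.6,6.6,6.6,6.6,6.6,6.6]
}}

```text
time_s: 8.4
tool_pos: [0.6219, 0.322, 0.2446]
tool_rot: [179.8, -40.1, 157.9]
force: [-0.5, -0.6, 0.6]
grip_width: 0.0661
grasp_force: 0.0
```

```bash
python3 k.py
python3 - <<'E'
from h import *
S=cam("scene");T=cam("top")
a=models.cut_out(S,"knob_head");b=models.cut_out(T,"knob_head")
for k in a[:1]+b[:1]: print(k["p"],k["centre"],k["pixels"].sum())
x=cv2.resize(S["pixels"][60:210,240:440,::-1],None,fx=2,fy=2);y=cv2.resize(T["pixels"][120:270,60:260,::-1],None,fx=2,fy=2)
cv2.imwrite("pics/k2.png",np.hstack([x,y]))
print(tri(S,a[0]["centre"],T,b[0]["centre"]))
Z=np.array([.5959,-.241,.766]);print([(proj(C,np.array([.529,.362,.126])+.025*Z)) for C in(S,T)])
E
```

```text
8.4 [0.6219 0.322  0.2446] [179.8091 -40.14   157.8814] [ -1.2202  54.4661 -42.465   44.02    -0.1493 113.6336  31.3984] [-0.5155 -0.6468  0.6427]
rotvec [ 0.0044 -0.0025 -0.0013] pre [0.11 0.2  4.09] fin [ 0.08  0.15 16.09]
0.7 [350.8, 123.3] 250
0.79 [122.2, 188.1] 231
(array([0.5426, 0.3521, 0.1438]), np.float64(0.0006641653918377882))
[array([352.1716, 122.4544]), array([120.791 , 187.7052])]
```

View pics/k2.png

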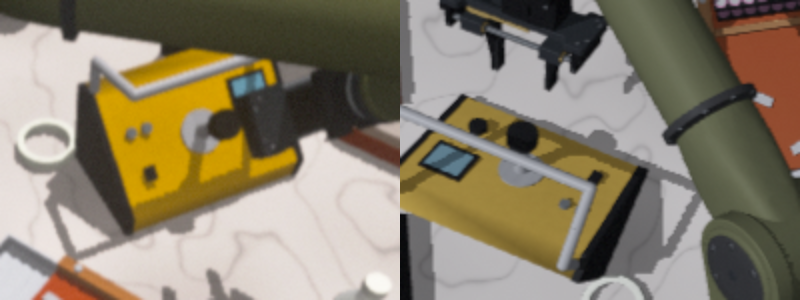

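The knob is out: its head measures about 25 mm further out than before, at scene (351,123) and top (122,188). On to the scraper.

Request:
{"fn": "drive_tool", "kwargs": {
  "angular": [
    [0,-0.1,0],
    [0,-0.1,0],
    [0,-0.1,0],
    [0,-0.1,0],
    [0,-0.1,0],
    [0,-0.1,0],
    [0,-0.1,0],
    [0,0,0.133],
    [0,0,0.133],
    [0,0,0.133],
    [0,0,0.133],
    [0,0,0.133],
    [0,0,0.133],
    [0,0,0.133],
    [0,0,0.133]
  ],
  "delta_pos": [
    [0,0,0],
    [0,0,0],
    [0,0,0],
    [0,0,0],
    [0,0,0],
    [0,0,0],
    [0,0,0],
    [0,0,-1.5],
    [0,0,-1.5],
    [0,0,-1.5],
    [0,0,-1.5],
    [0,0,-1.5],
    [0,0,0],
    [0,0,0],
    [0,0,0]
  ],
  "gripper": [6.6,6.6,6.6,6.6,6.6,6.6,6.6,6.6,6.6,6.6,6.6,6.6,6.6,6.6,6.6]
}}

```text
time_s: 10.1
tool_pos: [0.6188, 0.3227, 0.3162]
tool_rot: [-179.7, -0.0, 96.7]
force: [0.2, -0.6, -0.6]
grip_width: 0.0659
grasp_force: 0.0
```

Request:
{"fn": "drive_tool", "kwargs": {
  "angular": [
    [0,0,0],
    [0,0,0],
    [0,0,0],
    [0,0,0],
    [0,0,0],
    [0,0,0],
    [0,0,0],
    [0,0,0],
    [0,0,0],
    [0,0,0],
    [0,0,0],
    [0,0,0],
    [0,0,0],
    [0,0,0],
    [0,0,0],
    [0,0,0],
    [0,0,0],
    [0,0,0],
    [0,0,0],
    [0,0,0]
  ],
  "delta_pos": [
    [-3.1,-1.2,0],
    [-3.1,-1.2,0],
    [-3.1,-1.2,0],
    [-3.1,-1.2,0],
    [-3.1,-1.2,0],
    [-3.1,-1.2,0],
    [-3.1,-1.2,0],
    [-3.1,-1.2,0],
    [-3.1,-1.2,0],
    [-3.1,-1.2,0],
    [-3.1,-1.2,0],
    [-3.1,-1.2,0],
    [-3.1,-1.2,0],
    [-3.1,-1.2,0],
    [-3.1,-1.2,0],
    [-3.1,-1.2,0],
    [-3.1,-1.2,0],
    [-3.1,-1.2,0],
    [-3.1,-1.2,0],
    [0,0,0]
  ],
  "gripper": [6.6,6.6,6.6,6.6,6.6,6.6,6.6,6.6,6.6,6.6,6.6,6.6,6.6,6.6,6.6,6.6,6.6,6.6,6.6,6.6]
}}

```text
time_s: 12.1
tool_pos: [0.4615, -0.2944, 0.3156]
tool_rot: [-179.6, -0.1, 96.5]
force: [-0.9, 0.1, 0.2]
grip_width: 0.0658
grasp_force: 0.0
```

```bash
cat > s.py <<'E'
from h import *
import sys
o,p,M=state();print(o["time_s"],o["tool_pos"],o["tool_rot"],o["qpos"],o["force"])
def down(yaw): return R.from_euler('xyz',[180,0,yaw],degrees=True).as_matrix()
P=eval(sys.argv[1]);yaw=float(sys.argv[2])
print("rotvec",R.from_matrix(M.T@down(yaw)).as_rotvec(),"delta after rot",(down(yaw).T@(np.array(P)-p)*100).round(2))
E
python3 s.py "[.448,-.333,.060]" 97.2
```

```text
12.1 [ 0.4615 -0.2944  0.3156] [-179.6155   -0.051    96.4824] [35.2839  4.8287 -6.0487 90.2642  0.6937 85.2761 35.6783] [-0.8765  0.1423  0.1993]
rotvec [-0.0067 -0.0009 -0.0125] delta after rot [-3.66 -1.82 25.56]
```

Request:
{"fn": "drive_tool", "kwargs": {
  "angular": [
    [-0.007,0,-0.012],
    [0,0,0],
    [0,0,0],
    [0,0,0],
    [0,0,0],
    [0,0,0],
    [0,0,0],
    [0,0,0],
    [0,0,0]
  ],
  "delta_pos": [
    [0,0,0],
    [-1.85,-0.9,3],
    [-1.85,-0.9,3],
    [0,0,3],
    [0,0,3],
    [0,0,3],
    [0,0,3],
    [0,0,0],
    [0,0,0]
  ],
  "gripper": [6.6,6.6,6.6,6.6,6.6,6.6,6.6,6.6,6.6]
}}

```text
time_s: 13.0
tool_pos: [0.4531, -0.3268, 0.1372]
tool_rot: [179.8, -0.2, 97.8]
force: [0.2, 0.0, 0.7]
grip_width: 0.0659
grasp_force: 0.0
```

```bash
python3 s.py "[.448,-.333,.054]" 97.2
```

```text
13.0 [ 0.4531 -0.3268  0.1372] [179.7921  -0.1515  97.7617] [ 37.4736  11.5382  -4.7374 103.3721   0.7678  65.0708  40.2701] [0.1868 0.0391 0.7073]
rotvec [ 0.0036 -0.0027  0.0098] delta after rot [-0.55 -0.58  8.32]
```

Request:
{"fn": "drive_tool", "kwargs": {
  "angular": [
    [0.003,-0.003,0.01],
    [0,0,0],
    [0,0,0],
    [0,0,0],
    [0,0,0],
    [0,0,0],
    [0,0,0],
    [0,0,0],
    [0,0,0],
    [0,0,0]
  ],
  "delta_pos": [
    [-0.5,-0.55,0],
    [0,0,2],
    [0,0,2.3],
    [0,0,2],
    [0,0,2],
    [0,0,0],
    [0,0,0],
    [0,0,0],
    [0,0,0],
    [0,0,0]
  ],
  "gripper": [6.6,6.6,6.6,6.6,6.6,6.6,2,2,2,2],
  "squeeze": 40
}}

```text
time_s: 14.0
tool_pos: [0.4486, -0.3344, 0.0551]
tool_rot: [179.9, 0.2, 97.1]
force: [-0.9, 0.3, -0.7]
grip_width: 0.042
grasp_force: 0.0
```

```bash
python3 s.py "[.448,-.333,.054]" 97.2
```

```text
14.0 [ 0.4486 -0.3344  0.0551] [179.8764   0.1554  97.0729] [ 37.7143  16.6675  -4.2815 107.4796   1.5302  55.7112  39.8272] [-0.9274  0.328  -0.6568]
rotvec [ 0.0022  0.0027 -0.0022] delta after rot [ 0.15 -0.05  0.11]
```

Request:
{"fn": "drive_tool", "kwargs": {
  "angular": [
    [0,0,0],
    [0,0,0],
    [0,0,0],
    [0,0,0],
    [0,0,0],
    [0,0,0],
    [0,0,0],
    [0,0,0]
  ],
  "delta_pos": [
    [0,0,0],
    [0,0,0],
    [0,0,0],
    [0,0,-1],
    [0,0,-3],
    [0,0,-4],
    [0,0,-4],
    [0,0,-3]
  ],
  "gripper": [2,2,2,2,2,2,2,2]
}}

```text
time_s: 14.8
tool_pos: [0.4478, -0.334, 0.2067]
tool_rot: [179.9, 0.1, 97.1]
force: [0.7, -0.5, -2.5]
grip_width: 0.0257
grasp_force: 40.0
```

Request:
{"fn": "drive_tool", "kwargs": {
  "angular": [
    [0,0,0],
    [0,0,0],
    [0,0,0],
    [0,0,0],
    [0,0,0],
    [0,0,0],
    [0,0,0],
    [0,0,0],
    [0,0,0],
    [0,0,0],
    [0,0,0],
    [0,0,0],
    [0,0,0],
    [0,0,0]
  ],
  "delta_pos": [
    [2.5,2.35,0],
    [2.5,2.35,0],
    [2.5,2.35,0],
    [2.5,2.35,0],
    [2.5,2.35,0],
    [2.5,2.35,0],
    [2.5,2.35,0],
    [2.5,2.35,0],
    [2.5,2.35,0],
    [2.5,2.35,0],
    [2.5,2.35,0],
    [2.5,2.35,0],
    [0,0,0],
    [0,0,0]
  ],
  "gripper": [2,2,2,2,2,2,2,2,2,2,2,2,2,2]
}}

```text
time_s: 16.2
tool_pos: [0.6903, -0.0003, 0.2029]
tool_rot: [-179.9, 0.1, 97.2]
force: [0.3, -1.3, -2.3]
grip_width: 0.0255
grasp_force: 40.0
```

```bash
python3 s.py "[.692,-.0016,.0935]" 97.3
python3 - <<'E'
from h import *
S=cam("scene");T=cam("top")
x=cv2.resize(S["pixels"][130:330,170:400,::-1],None,fx=1.7,fy=1.7);y=cv2.resize(T["pixels"][80:280,170:400,::-1],None,fx=1.7,fy=1.7)
cv2.imwrite("pics/f1.png",np.hstack([x,y]))
E
```

```text
16.2 [ 0.6903 -0.0003  0.2029] [-179.9101    0.0722   97.2024] [  9.8759  25.1481 -16.7249  78.7336   7.2801  77.2461   0.2353] [ 0.2735 -1.3413 -2.3457]
rotvec [-0.0016  0.0013 -0.0017] delta after rot [-0.15  0.15 10.94]
```

View pics/f1.png

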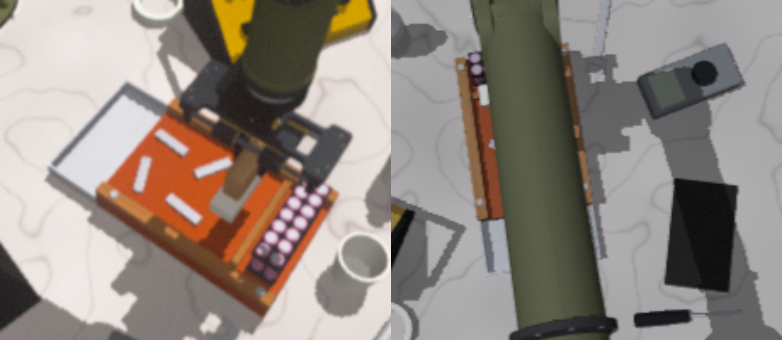

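The scene crop shows the scraper held upright over the plate, between the wooden strip and the offcuts, with the pack clear. I'll lower it now.

Request:
{"fn": "drive_tool", "kwargs": {
  "angular": [
    [0,0,0],
    [0,0,0],
    [0,0,0],
    [0,0,0],
    [0,0,0],
    [0,0,0],
    [0,0,0],
    [0,0,0]
  ],
  "delta_pos": [
    [-0.15,0,0],
    [0,0,2.5],
    [0,0,2.5],
    [0,0,2.5],
    [0,0,2],
    [0,0,1],
    [0,0,0.3],
    [0,0,0]
  ],
  "gripper": [2,2,2,2,2,2,2,2]
}}

```text
time_s: 17.1
tool_pos: [0.6913, -0.0036, 0.0964]
tool_rot: [179.9, 0.1, 97.0]
force: [-0.4, -0.5, -2.0]
grip_width: 0.0258
grasp_force: 40.0
```

```bash
python3 s.py "[.690,-.0016,.0920]" 97.3
```

```text
17.1 [ 0.6913 -0.0036  0.0964] [179.9198   0.0979  97.0323] [  9.9085  29.4091 -16.1223  85.2895   8.6581  66.4302  -0.6654] [-0.3793 -0.4589 -2.0207]
rotvec [ 0.0014  0.0017 -0.0047] delta after rot [ 0.21 -0.11  0.44]
```

Request:
{"fn": "drive_tool", "kwargs": {
  "angular": [
    [0,0,0],
    [0,0,0],
    [0,0,0]
  ],
  "delta_pos": [
    [0.15,0,0.3],
    [0,0,0.1],
    [0,0,0]
  ],
  "gripper": [2,2,2]
}}

```text
time_s: 17.4
tool_pos: [0.6912, -0.0013, 0.0924]
tool_rot: [179.9, 0.1, 97.1]
force: [-0.2, 0.4, -3.5]
grip_width: 0.0256
grasp_force: 40.0
```

Request:
{"fn": "drive_tool", "kwargs": {
  "angular": [
    [0,0,0],
    [0,0,0]
  ],
  "delta_pos": [
    [0,0,0.1],
    [0,0,0]
  ],
  "gripper": [2,2]
}}

```text
time_s: 17.6
tool_pos: [0.691, -0.0015, 0.0909]
tool_rot: [179.9, 0.1, 97.1]
force: [0.3, -0.1, -2.7]
grip_width: 0.0257
grasp_force: 40.0
```

Request:
{"fn": "drive_tool", "kwargs": {
  "angular": [
    [0,0,0],
    [0,0,0],
    [0,0,0],
    [0,0,0],
    [0,0,0],
    [0,0,0],
    [0,0,0],
    [0,0,0],
    [0,0,0],
    [0,0,0],
    [0,0,0],
    [0,0,0],
    [0,0,0]
  ],
  "delta_pos": [
    [0,-1,0],
    [0,-1,0],
    [0,-1,0],
    [0,-1,0],
    [0,-1,0],
    [0,-1,0],
    [0,-1,0],
    [0,-1,0],
    [0,-1,0],
    [0,-1,0],
    [0,-1,0],
    [0,-1,0],
    [0,0,0]
  ],
  "gripper": [2,2,2,2,2,2,2,2,2,2,2,2,2]
}}

```text
time_s: 18.9
tool_pos: [0.57, -0.0167, 0.0905]
tool_rot: [-179.9, 0.1, 97.1]
force: [0.6, -0.1, -2.6]
grip_width: 0.0256
grasp_force: 40.0
```

```bash
python3 s.py "[.598-.115*.992,-.0137-.115*.1275,.0910]" 97.3
python3 - <<'E'
from h import *
S=cam("scene")
cv2.imwrite("pics/f2.png",cv2.resize(S["pixels"][140:320,180:400,::-1],None,fx=2.5,fy=2.5))
E
```

```text
18.9 [ 0.57   -0.0167  0.0905] [-179.9314    0.0997   97.0541] [ 13.9741  16.4622 -17.3045 103.7751   5.6696  60.6513   1.6021] [ 0.6047 -0.1189 -2.5854]
rotvec [-0.0012  0.0017 -0.0043] delta after rot [-0.06 -8.69 -0.05]
```

View pics/f2.png

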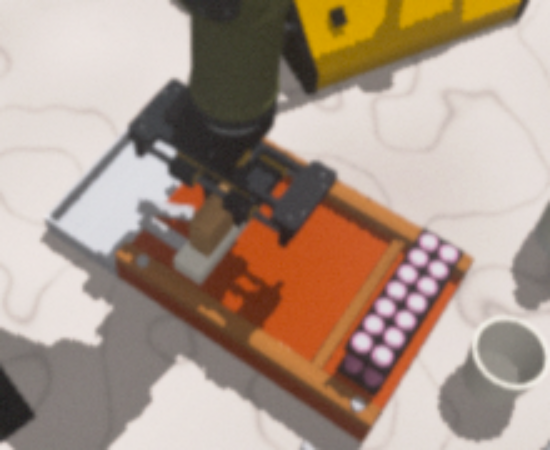

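The plate behind the scraper at (205,245) is clean, and the offcuts are being pushed together at the open edge, around (160,225). I'll continue past the edge.

Request:
{"fn": "drive_tool", "kwargs": {
  "angular": [
    [0,0,0],
    [0,0,0],
    [0,0,0],
    [0,0,0],
    [0,0,0],
    [0,0,0],
    [0,0,0],
    [0,0,0],
    [0,0,0],
    [0,0,0],
    [0,0,0],
    [0,0,0],
    [0,0,0]
  ],
  "delta_pos": [
    [0,-1,0],
    [0,-1,0],
    [0,-0.8,0],
    [0,-0.8,0],
    [0,-0.8,0],
    [0,-0.8,0],
    [0,-0.8,0],
    [0,-0.8,0],
    [0,-0.8,0],
    [0,-0.8,0],
    [0,-0.5,0],
    [0,0,0],
    [0,0,0]
  ],
  "gripper": [2,2,2,2,2,2,2,2,2,2,2,2,2]
}}

```text
time_s: 20.25
tool_pos: [0.4838, -0.0273, 0.0908]
tool_rot: [179.9, 0.1, 97.1]
force: [-0.2, 0.3, -2.6]
grip_width: 0.0256
grasp_force: 40.0
```

Request:
{"fn": "drive_tool", "kwargs": {
  "angular": [
    [0,0,0],
    [0,0,0],
    [0,0,0],
    [0,0,0],
    [0,0,0]
  ],
  "delta_pos": [
    [0,0,-1],
    [0,0,-3],
    [0,0,-4],
    [0,0,-3],
    [0,0,0]
  ],
  "gripper": [2,2,2,2,2]
}}

```text
time_s: 20.75
tool_pos: [0.487, -0.027, 0.2063]
tool_rot: [179.4, 0.2, 97.1]
force: [0.1, -0.4, -2.4]
grip_width: 0.0258
grasp_force: 40.0
```

```bash
python3 s.py "[.455,-.330,.2]" 97.3
python3 - <<'E'
from h import *
S=cam("scene")
cv2.imwrite("pics/f3.png",cv2.resize(S["pixels"][140:320,180:400,::-1],None,fx=2.5,fy=2.5))
E
```

```text
20.75 [ 0.487  -0.027   0.2063] [179.3832   0.2071  97.0877] [ 17.4198  -0.1248 -17.356  107.8608   0.0964  71.6205   7.1225] [ 0.0938 -0.4359 -2.4047]
rotvec [ 0.0108  0.0036 -0.0037] delta after rot [-29.65  -7.02   0.63]
```

View pics/f3.png

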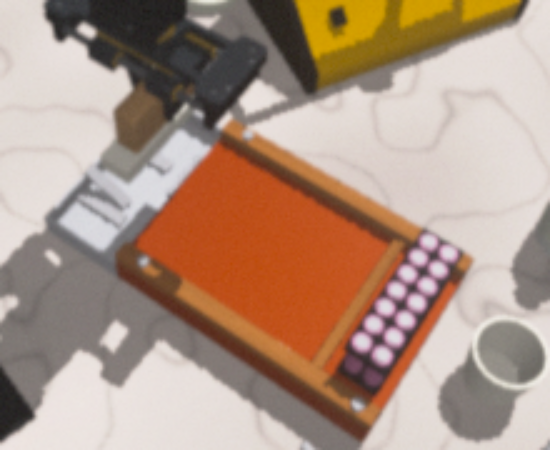

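The plate is empty and three offcuts show in the tray around (110,190). The held scraper may hide the fourth. I'll move to the mat and then check.

Request:
{"fn": "drive_tool", "kwargs": {
  "angular": [
    [0.01,0.003,-0.003],
    [0,0,0],
    [0,0,0],
    [0,0,0],
    [0,0,0],
    [0,0,0],
    [0,0,0],
    [0,0,0],
    [0,0,0],
    [0,0,0],
    [0,0,0],
    [0,0,0],
    [0,0,0],
    [0,0,0]
  ],
  "delta_pos": [
    [0,0,0],
    [-2.5,-0.6,0],
    [-2.5,-0.6,0],
    [-2.5,-0.6,0],
    [-2.5,-0.6,0],
    [-2.5,-0.6,0],
    [-2.5,-0.6,0],
    [-2.5,-0.6,0],
    [-2.5,-0.6,0],
    [-2.5,-0.6,0],
    [-2.5,-0.6,0],
    [-2.5,-0.6,0],
    [-2,-0.5,0],
    [0,0,0]
  ],
  "gripper": [2,2,2,2,2,2,2,2,2,2,2,2,2,2]
}}

```text
time_s: 22.2
tool_pos: [0.4477, -0.3319, 0.1983]
tool_rot: [-179.2, -0.2, 97.0]
force: [0.3, 0.9, -3.2]
grip_width: 0.0258
grasp_force: 40.0
```

```bash
python3 s.py "[.455,-.330,.056]" 97.3
python3 - <<'E'
from h import *
S=cam("scene");T=cam("top")
f=3
x=cv2.resize(S["pixels"][165:265,190:300,::-1],None,fx=f,fy=f);y=cv2.resize(T["pixels"][180:280,205:315,::-1],None,fx=f,fy=f)
cv2.imwrite("pics/f4.png",np.hstack([x,y]))
for C in(S,T):print([(np.round(k["centre"]).tolist(),round(k["p"],2)) for k in models.search_frame(C,"offcut1_c")])
E
```

```text
22.2 [ 0.4477 -0.3319  0.1983] [-179.219    -0.1503   96.955 ] [34.6551  8.9954 -1.2007 99.0051  0.6072 72.6945 40.2399] [ 0.3005  0.8531 -3.1765]
rotvec [-0.0136 -0.0027 -0.006 ] delta after rot [ 0.1   0.75 14.23]
[([222.0, 213.0], 0.47)]
[([349.0, 227.0], 0.25)]
```

View pics/f4.png

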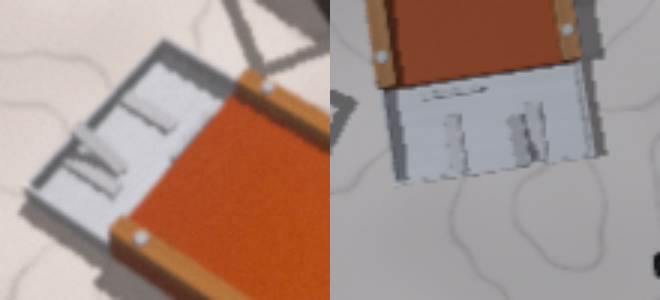

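The top crop shows four offcuts in the tray, at (455,92), (455,145), (520,135) and (535,130), and the plate is clear. I'll set the scraper down.

Request:
{"fn": "drive_tool", "kwargs": {
  "angular": [
    [-0.013,-0.003,-0.006],
    [0,0,0],
    [0,0,0],
    [0,0,0],
    [0,0,0],
    [0,0,0],
    [0,0,0],
    [0,0,0],
    [0,0,0]
  ],
  "delta_pos": [
    [0,0.5,0],
    [0,0,3],
    [0,0,3],
    [0,0,3],
    [0,0,2.5],
    [0,0,1.5],
    [0,0,0.7],
    [0,0,0],
    [0,0,0]
  ],
  "gripper": [2,2,2,2,2,2,2,2,2]
}}

```text
time_s: 23.3
tool_pos: [0.4567, -0.3286, 0.065]
tool_rot: [179.7, 0.2, 97.6]
force: [0.5, 0.0, -2.9]
grip_width: 0.0258
grasp_force: 40.0
```

```bash
python3 s.py "[.452,-.330,.055]" 97.1
```

```text
23.3 [ 0.4567 -0.3286  0.065 ] [179.6802   0.162   97.6026] [ 34.5119  16.1054  -1.6229 106.8593   0.4371  56.6939  40.3181] [ 0.5217  0.0112 -2.9046]
rotvec [0.0056 0.0028 0.0088] delta after rot [-0.08 -0.48  1.  ]
```

Request:
{"fn": "drive_tool", "kwargs": {
  "angular": [
    [0.005,0.003,0.009],
    [0,0,0],
    [0,0,0],
    [0,0,0]
  ],
  "delta_pos": [
    [0,0,0.5],
    [0,0,0.3],
    [0,0,0.15],
    [0,0,0]
  ],
  "gripper": [2,2,2,2]
}}

```text
time_s: 23.7
tool_pos: [0.4559, -0.3283, 0.0546]
tool_rot: [-180.0, -0.1, 97.1]
force: [-0.8, 0.6, -1.5]
grip_width: 0.0261
grasp_force: 40.0
```

Request:
{"fn": "drive_tool", "kwargs": {
  "angular": [
    [0,0,0],
    [0,0,0]
  ],
  "delta_pos": [
    [0,0,0.05],
    [0,0,0]
  ],
  "gripper": [2,2]
}}

```text
time_s: 23.9
tool_pos: [0.456, -0.3282, 0.0545]
tool_rot: [-180.0, -0.1, 97.1]
force: [-2.6, 1.6, 4.0]
grip_width: 0.0256
grasp_force: 40.0
```

Request:
{"fn": "drive_tool", "kwargs": {
  "angular": [
    [0,0,0],
    [0,0,0],
    [0,0,0],
    [0,0,0],
    [0,0,0],
    [0,0,0],
    [0,0,0],
    [0,0,0],
    [0,0,0],
    [0,0,0],
    [0,0,0]
  ],
  "delta_pos": [
    [0,0,0],
    [0,0,0],
    [0,0,0],
    [0,0,0],
    [0,0,-1],
    [0,0,-3],
    [0,0,-4.5],
    [0,0,-4.5],
    [0,0,-4.5],
    [0,0,-4.5],
    [0,0,-4.5]
  ],
  "gripper": [6.6,6.6,6.6,6.6,6.6,6.6,6.6,6.6,6.6,6.6,6.6]
}}

```text
time_s: 25.0
tool_pos: [0.4557, -0.3284, 0.3218]
tool_rot: [-180.0, -0.0, 97.1]
force: [0.1, -0.7, -0.5]
grip_width: 0.0659
grasp_force: 0.0
```

Request:
{"fn": "drive_tool", "kwargs": {
  "angular": [
    [0,0,0],
    [0,0,0],
    [0,0,0],
    [0,0,0],
    [0,0,0],
    [0,0,0],
    [0,0,0],
    [0,0,0],
    [0,0,0],
    [0,0,0],
    [0,0,0],
    [0,0,0],
    [0,0,0],
    [0,0,0],
    [0,0,0],
    [0,0,0],
    [0,0,0],
    [0,0,0],
    [0,0,0],
    [0,0,0]
  ],
  "delta_pos": [
    [3.1,1.3,0],
    [3.1,1.3,0],
    [3.1,1.3,0],
    [3.1,1.3,0],
    [3.1,1.3,0],
    [3.1,1.3,0],
    [3.1,1.3,0],
    [3.1,1.3,0],
    [3.1,1.3,0],
    [3.1,1.3,0],
    [3.1,1.3,0],
    [3.1,1.3,0],
    [3.1,1.3,0],
    [3.1,1.3,0],
    [3.1,1.3,0],
    [3.1,1.3,0],
    [3.1,1.3,0],
    [3.1,1.3,0],
    [3.1,1.3,0],
    [3.1,1.3,0]
  ],
  "gripper": [3,1,0,0,0,0,0,0,0,0,0,0,0,0,0,0,0,0,0,0]
}}

```text
time_s: 27.0
tool_pos: [0.6381, 0.3197, 0.3202]
tool_rot: [-180.0, -0.1, 97.0]
force: [0.2, -0.3, -0.0]
grip_width: 0.0004
grasp_force: 0.0
```

```bash
python3 s.py "[.622,.322,.245]" 158
python3 - <<'E'
from h import *
S=cam("scene");T=cam("top")
for n,C in(("s",S),("t",T)):
    for k in models.cut_out(C,"scraper_c")[:1]:
        px=C["pixels"].astype(int);m=k["pixels"];pts=np.argwhere(m)[:,::-1]
        al=np.array([atz(C,q,.026)[:2] for q in pts]);print(n,k["p"],k["centre"],cv2.minAreaRect(al.astype(np.float32)*1000))
k=models.search_frame(S,"knob_head"),models.search_frame(T,"knob_head");print([[(x["centre"],x["p"]) for x in a[:2]] for a in k])
E
```

```text
27.0 [0.6381 0.3197 0.3202] [-179.9734   -0.0801   97.0392] [-11.8025  27.575  -26.8275  63.5305  11.9796  91.4352 -28.6018] [ 0.2366 -0.2737 -0.0033]
rotvec [ 0.0003 -0.0015 -1.064 ] delta after rot [ 1.58 -0.39  7.52]
s 0.72 [149.1, 284.0] ((450.0605163574219, -330.3323669433594), (67.12351989746094, 138.74842834472656), 6.951184272766113)
t 0.94 [355.3, 220.0] ((453.47283935546875, -328.8285827636719), (36.02475357055664, 142.75216674804688), 5.874403476715088)
[[([351.4, 122.3], 0.67)], [([269.9, 225.5], 0.47), ([274.3, 222.9], 0.2)]]
```

The scraper is standing on its mat. Now I'll turn and tilt for the knob, fingers closed.

Request:
{"fn": "drive_tool", "kwargs": {
  "angular": [
    [0,0,-0.133],
    [0,0,-0.133],
    [0,0,-0.133],
    [0,0,-0.133],
    [0,0,-0.133],
    [0,0,-0.133],
    [0,0,-0.133],
    [0,0,-0.133],
    [0,0.1,0],
    [0,0.1,0],
    [0,0.1,0],
    [0,0.1,0],
    [0,0.1,0],
    [0,0.1,0],
    [0,0.098,0],
    [0,0,0]
  ],
  "delta_pos": [
    [0,0,1.2],
    [0,0,1.2],
    [0,0,1.2],
    [0,0,1.2],
    [0,0,1.2],
    [0,0,1.2],
    [0,0,0],
    [1,-0.4,0],
    [0,0,0],
    [0,0,0],
    [0,0,0],
    [0,0,0],
    [0,0,0],
    [0,0,0],
    [0,0,0],
    [0,0,0]
  ],
  "gripper": [0,0,0,0,0,0,0,0,0,0,0,0,0,0,0,0]
}}

```text
time_s: 28.9
tool_pos: [0.6292, 0.3165, 0.2427]
tool_rot: [-179.7, -40.3, 157.5]
force: [-0.3, -0.1, -1.0]
grip_width: 0.0004
grasp_force: 0.0
```

```bash
python3 k.py
```

```text
28.9 [0.6292 0.3165 0.2427] [-179.6507  -40.2592  157.4808] [ -2.4415  54.8949 -39.3753  42.2114  -1.588  114.7868  32.5084] [-0.2991 -0.0694 -0.977 ]
rotvec [-0.0005 -0.0046 -0.0066] pre [0.91 0.46 4.51] fin [ 0.85  0.46 16.51]
```

Request:
{"fn": "drive_tool", "kwargs": {
  "angular": [
    [0,0,0],
    [0,0,0],
    [0,0,0],
    [0,0,0],
    [0,0,0],
    [0,0,0],
    [0,0,0],
    [0,0,0],
    [0,0,0],
    [0,0,0],
    [0,0,0],
    [0,0,0],
    [0,0,0]
  ],
  "delta_pos": [
    [0.8,0.4,0],
    [0,0,2.5],
    [0,0,2.5],
    [0,0,2.5],
    [0,0,2.5],
    [0,0,0.5],
    [0,0,0.5],
    [0,0,0.5],
    [0,0,0.5],
    [0,0,0.5],
    [0,0,0.5],
    [0,0,0.3],
    [0,0,0]
  ],
  "gripper": [0,0,0,0,0,0,0,0,0,0,0,0,0]
}}

```text
time_s: 30.2
tool_pos: [0.5437, 0.3583, 0.1509]
tool_rot: [179.9, -40.1, 158.1]
force: [0.3, -0.5, 0.5]
grip_width: 0.0005
grasp_force: 0.0
```

```bash
python3 k.py
```

```text
30.2 [0.5437 0.3583 0.1509] [179.9268 -40.0575 158.0575] [  0.7996  49.4105 -41.2207  65.1907  -2.8694  97.4755  32.8227] [ 0.2793 -0.4849  0.5085]
rotvec [ 0.0004 -0.001   0.0011] pre [-0.45 -0.2  -8.63] fin [-0.46 -0.21  3.37]
```

Request:
{"fn": "drive_tool", "kwargs": {
  "angular": [
    [0,0,0],
    [0,0,0],
    [0,0,0],
    [0,0,0]
  ],
  "delta_pos": [
    [0,0,0.2],
    [0,0,0.1],
    [0,0,0.1],
    [0,0,0]
  ],
  "gripper": [0,0,0,0]
}}

```text
time_s: 30.6
tool_pos: [0.5435, 0.3584, 0.1508]
tool_rot: [179.7, -39.9, 158.0]
force: [6.0, -5.1, 12.1]
grip_width: 0.0004
grasp_force: 6.7
```

Request:
{"fn": "drive_tool", "kwargs": {
  "angular": [
    [0,0,0],
    [0,0,0],
    [0,0,0],
    [0,0,0],
    [0,0,0],
    [0,0,0],
    [0,0,0]
  ],
  "delta_pos": [
    [0,0,-1],
    [0,0,-2.5],
    [0,0,-2.5],
    [0,0,-2.5],
    [0,0,-2.5],
    [0,0,-1],
    [0,0,0]
  ],
  "gripper": [0,0,0,0,0,0,0]
}}

```text
time_s: 31.3
tool_pos: [0.6138, 0.3303, 0.2402]
tool_rot: [179.8, -40.0, 158.1]
force: [-0.2, -0.3, 0.0]
grip_width: -0.0001
grasp_force: 0.0
```

Run:
```python
from h import *
S=cam("scene");T=cam("top")
a=models.cut_out(S,"knob_head");b=models.cut_out(T,"knob_head")
print([k["centre"] for k in a[:1]+b[:1]],tri(S,a[0]["centre"],T,b[0]["centre"]))
for C,o in((S,(240,60)),(T,(60,120))):
  pass
x=cv2.resize(S["pixels"][:,90:470,::-1],(396,400));y=cv2.resize(T["pixels"][:,60:440,::-1],(396,400))
cv2.imwrite("pics/z.png",np.hstack([x,y]))
```

```text
[[346.0, 124.2], [120.5, 191.6]] (array([0.5311, 0.358 , 0.1296]), np.float64(0.010124435500840244))
```

View pics/z.png

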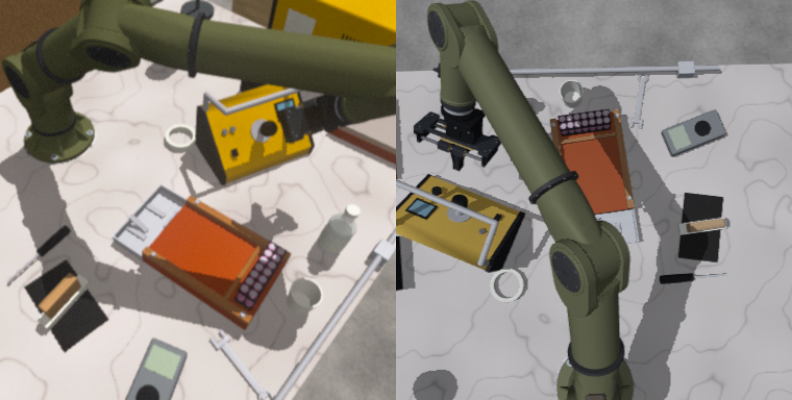

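The knob is back at its starting pixels, scene (346,124) and top (120,192). The scraper stands on its mat, the offcuts are in the tray, and the gripper is clear of everything.

```bash
python3 -c "
from cell import env; print(env.sign_off())"
```

```text
the job is handed in; nothing more can be done
None
```

I finished every step and handed the job in at about 31 s on the robot's clock. The knob was pulled out, all four offcuts went into the tray, the scraper is standing on its mat, and the knob is pushed home; the sign-off gave no verdict.

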